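# Bring the trolley wheel's valve to the top and set the brake

### The job

The clay trolley's wheel is on its bench stand, waiting to be pumped up. With the fingertips, push its spokes round, one after another, until the valve stands straight up at the very top of the wheel; then press the brake plate beside it down until the pad bears firmly on the tyre, so that the wheel stays there, and let go. Push gently, grip and lift nothing, do not touch the valve, and do not shift the stand or the things lying round it.

Things in the scene. Friction and masses are not known exactly. Their poses are not given: they have to be found in the camera images.
- stand: grey steel bench stand, loose on the mat, about 7 kg with its wheel. Origin: centre of the underside of its base plate (172 x 200 x 12 mm); z up, x level and away from the robot, y to the left as one faces the wheel. The wheel leans back, its face 30 degrees from vertical (top farther away): the axle runs along (0.866, 0, -0.5) in this frame, into the wheel. A post behind holds the axle.
- wheel (a joint): wheel angle, 0 (or a whole turn) when the valve is at the top, growing anticlockwise seen from the robot: +1.57 is valve to the left (stand's +y). Starts 1.3 to 5.0. The valve is midway between two spokes: spokes 36, 108, 180, 252, 324 degrees from it. Turns endlessly both ways with 0.2 N m of drag (3 N at mid spoke); stops almost at once when no longer pushed.
- brake (a joint): angle of the brake lever: 0 up (off), as at the start; grows as the plate is pressed down. The pad under the tyre, backed by springs, meets it at about 0.15 rad (plate 17 mm lower); pressed on to about 0.18 (21 mm) it holds firmly. The lever is stiff: 5 N at the plate to move it, about 12 N at 0.19. It stays where it is left.
- hub (a point): centre of the wheel, in the middle plane of the spokes, 185 mm above the stand's origin, axes as the stand's. Tyre 300 mm outside, 43 mm thick; rim 205 mm inside; hub 54 mm across, its nut 37 mm before the middle plane. Five straight spokes, hub to rim, 14 mm wide, 18 mm deep along the axle. A finger can go in between them: nothing is within 40 mm behind.
- valve_tip (a point): free end of the valve's cap, 70 mm from the wheel's centre, in the middle plane: the stem (11 mm thick) comes out of the rim and points at the hub.
- valve: the valve stem, brass with a black cap, 34 mm long, fixed on the wheel between two spokes. Its origin is the wheel's centre; its z axis runs from there through the stem to the rim.
- brake_plate (a point): middle of the top of the dark ribbed plate at the end of the brake lever, 62 mm long (stand's y), 48 mm wide, 200 mm to the right of the stand's middle and 64 mm to the robot's side of it; about 90 mm above the bench when up.
- gauge: bystander: round tyre pressure gauge, 48 mm, 20 mm thick, with a brass stem 90 mm long, lying on the mat behind the brake lever. Origin: centre of its underside.
- tape: bystander: roll of masking tape, 109 mm, 24 mm high, lying on the mat to the left of the stand. Origin: centre of its underside.
- weight_big: bystander: largest of three brass weights at the right, 38 mm wide, 34 mm high. Origin: centre of its underside.

How it is judged (in metres and radians):
On the way:
1. the valve stands at the top (its tip within 9 mm sideways of straight above the hub), the wheel is at rest and the brake is still off (y of valve_tip in the frame of hub between -0.009 and 0.009 m and z of valve_tip in the frame of hub above 0.04 m and velocity of joint wheel between -0.05 and 0.05 rad/s and value of joint brake below 0.05 rad), for 0.2 s.
At the end, for the whole second after the job is handed in: The valve's tip is above the hub, within 9 mm sideways (about 7 degrees of turn), the wheel at rest; the brake lever is down with its pad on the tyre (over 0.16 rad); the stand is upright and still (y of valve_tip in the frame of hub between -0.009 and 0.009 m and z of valve_tip in the frame of hub above 0.04 m and velocity of joint wheel between -0.05 and 0.05 rad/s and value of joint brake above 0.16 rad and angle between stand's own z axis and vertical below 0.03 rad and linear speed of stand below 0.01 m/s); the robot touches nothing.
It fails at once if the stand is shifted more than 20 mm, lifted or tipped (distance of stand from where it was at the start of the episode above 0.02 m or angle between stand's own z axis and vertical above 0.08 rad).
It fails at once if the valve is touched (contact force between any of the fingers, the arm and valve above 1 N).
It fails at once if the fingers push or squeeze the wheel or the brake with over 70 N (contact force between the fingers and stand above 70 N).
It fails at once if the gauge, the tape or the big weight is shifted more than 20 mm or lifted (distance of any of gauge, tape, weight_big from where it was at the start of the episode above 0.02 m).
It also fails if it takes over 61 s, if anything falls off the work surface, if the arm or the gripper's body presses on something with over 40 N, if the wrist force passes 120 N, or if a joint passes its speed limit or range.

### The arm

A 6-joint arm with a two-finger parallel gripper is mounted at the origin on a cart in front of the work surface, level with it; the furniture and walls round the work are solid. World frame = base frame: x ahead of the robot, y to its left, z up, the work surface at z = 0. Lengths are in mm, angles in rad, forces in N, time in s.
With the tool pointing down it reaches from about 300 to 775 mm from the base axis. Payload 14.6 kg.
Tool frame: the origin (TCP) lies between the finger pads; the fingertips stand 8 mm ahead of it and the grasp point (between the pads) lies 11 mm behind it; y points along the fingers, x is the direction in which the jaws open and shut, and the axes are right-handed (so a half turn about y gives the same grasp; the last joint's range is limited). The gripper opens to 94 mm and grips with 3 to 60 N. Pads are 16 mm wide; open, the fingers measure 119 mm over their backs; the gripper's body (75 mm by 177 mm) begins 78 mm behind the grasp point.
Start: joints at [-1.408, 0.3, 1.521, -0, 1.321, -0.067], TCP at [125.274, -535.533, 213.446] pointing down, gripper open.
Joint ranges: [-3.03, 3.03], [-0.79, 2.21], [0.23, 2.52], [-1.04, 4.18], [0, 3.07], [-2.55, 2.55]. Speed limits (rad/s): [2.22, 2.22, 2.57, 3.14, 3.14, 3.14].

### API

Orientations are given as [roll, pitch, yaw] about the fixed x, y, z axes, in that order (R = Rz(yaw) Ry(pitch) Rx(roll)).
In Python, from cell import read_state, imaging, order gives the robot as it stands. The module is installed in compiled form; this text tells all that it offers.
- The arm moves only by the shell command python3 -m handwheel 'ROWS' [FORCE]. ROWS is JSON, a list that holds one entry, the list of rows, each a list of 7 numbers: the shift along the tool's x, y, z in mm, then the turn, a rotation vector about the tool's x, y, z in degrees, then the opening, from -1 (shut) to 1 (fully open), so that 0 is half open. A call has 1 to 5 rows; each row is the pose to reach, as a shift and turn from the pose measured when the call began, along the tool's axes at that moment; what a row does not reach only later rows make up. A row lasts 1/12 s, in which the tool goes at most 41.7 mm and 7.16 degrees, less where a joint would pass 70% of its speed; a pose out of reach is approached as far as the arm can. A call with a gripper value outside its range is refused whole. The fingers move at their own pace and stop on an object; FORCE is the grip in N (left out, the last holds). Time passes only in rows, so rows that repeat a pose let the fingers close. It gives the time, the measured TCP pose, the force and the opening at its end, in the units of the state.
- read_state(): the state, without advancing time (a new reading comes with each control period).
- imaging.camera(name): name is "scene" or "top"; returns (picture, depth): 400x640x3 uint8, red, green, blue; 400x640 float32, mm along the optical axis (not along the pixel's ray), 0 where there is no reading.
- imaging.get_calibration(name): a dict with "mtx" (3x3 intrinsics, pixels), "world_from_camera" (4x4, takes a point from camera to world coordinates). Camera axes: x right, y down, z forward; pixel columns grow to the right and rows downward; lengths in mm; the calibration is good to about 2 mm. A picture is of the moment at which its call begins. get_calibration takes no time and is no camera call.
- order.sign_off(): hands the job in, once; it reports no verdict.
The state is a dict: "clock": time; "joints": joint angles; "qd": joint speeds; "effort": joint torques, N m; "eef_pos": TCP position; "eef_rot": TCP orientation; "wrist_force": force on the tool from outside, world axes, zero at the start; "moment": the same for the moment, N m; "finger_gap": finger opening in mm.
Only numpy, scipy, OpenCV 4.12 (cv2) and the standard library are available. Lean on these libraries where they do the work, as an engineer would, in place of code of your own. Each camera call takes 0.05 s, during which the arm holds its last target.

## Working session

There is one attempt and no reset: what is moved stays moved. The work goes in short steps, Python scripts to look and compute and a shell command to move; the robot and the scene stay as the last step left them, time stands still between calls to the robot, and variables do not carry over. Pictures are saved under pics/ and viewed, and the job is handed in when it is done.

```bash
mkdir -p pics; python3 - <<'E'
from cell import read_state, imaging
import cv2,numpy as np
print(read_state())
for n in("scene","top"):
    p,d=imaging.camera(n); cv2.imwrite(f"pics/{n}0.png",p[:,:,::-1]); np.save(f"{n}0d.npy",d)
    np.save(f"{n}0p.npy",p)
    c=imaging.get_calibration(n);print(n,np.round(c["mtx"],1).tolist(),np.round(c["world_from_camera"],3).tolist())
E
```

```text
{'clock': 0.0, 'joints': array([-1.40756265e+00,  3.00470205e-01,  1.52154299e+00, -2.45844551e-05,
        1.32067928e+00, -6.66201666e-02]), 'qd': array([-0.00133967,  0.00027441, -0.00158439,  0.00017483, -0.00104405,
        0.00058911]), 'effort': array([-7.56595600e-04, -5.31811345e+01, -3.52733552e+01,  7.07883644e-02,
        2.44344230e-02, -8.98818666e-05]), 'eef_pos': array([ 125.25162824, -535.30887081,  212.90292456]), 'eef_rot': array([-1.57074687e+00,  1.09896279e-03, -1.34093636e+00]), 'wrist_force': array([ 0.15665811,  0.54736612, -0.50031722]), 'moment': array([-0.00360306, -0.01243859,  0.02831946]), 'finger_gap': 94.0133371407639}
scene [[405.1, 0.0, 318.3], [0.0, 405.1, 195.3], [0.0, 0.0, 1.0]] [[-0.845, -0.385, 0.371, 100.308], [-0.535, 0.608, -0.586, 593.834], [0.0, -0.694, -0.72, 948.389], [0.0, 0.0, 0.0, 1.0]]
top [[369.4, 0.0, 321.3], [0.0, 369.4, 203.0], [0.0, 0.0, 1.0]] [[0.002, -0.983, 0.182, 328.784], [-1.0, -0.002, 0.003, -33.96], [-0.002, -0.182, -0.983, 1086.585], [0.0, 0.0, 0.0, 1.0]]
```

View pics/scene0.png

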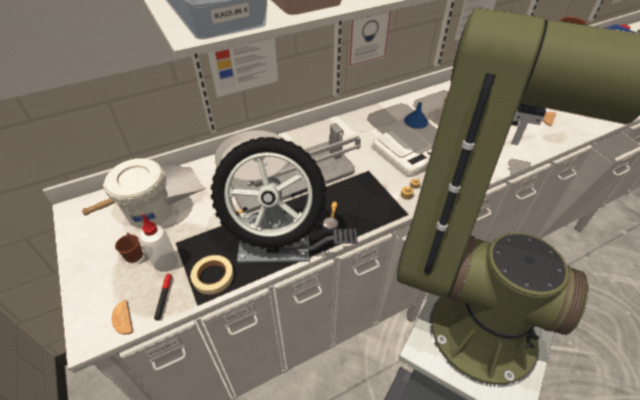

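View pics/top0.png

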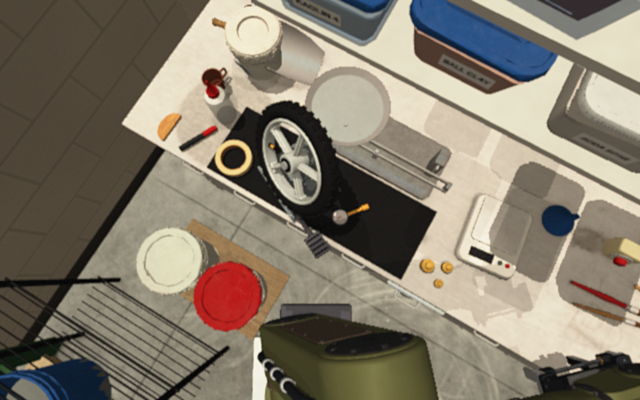

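```bash
python3 - <<'E'
import cv2,numpy as np
s=np.load("scene0p.npy")[:,:,::-1];t=np.load("top0p.npy")[:,:,::-1]
cv2.imwrite("pics/s1.png",cv2.resize(s[120:275,190:370],None,fx=4,fy=4,interpolation=2)[:600])
cv2.imwrite("pics/t1.png",cv2.resize(t[90:265,210:390],None,fx=3.4,fy=3.4,interpolation=2))
E
```

```text
(no output)
```

View pics/s1.png

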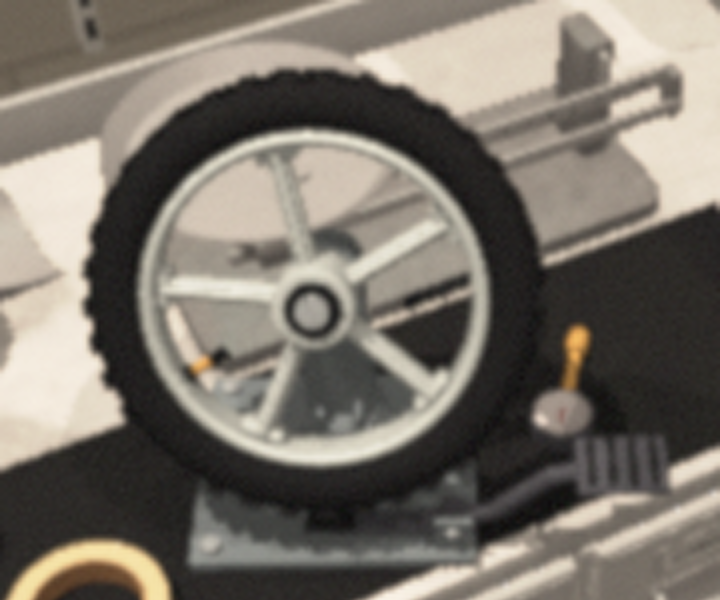

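View pics/t1.png

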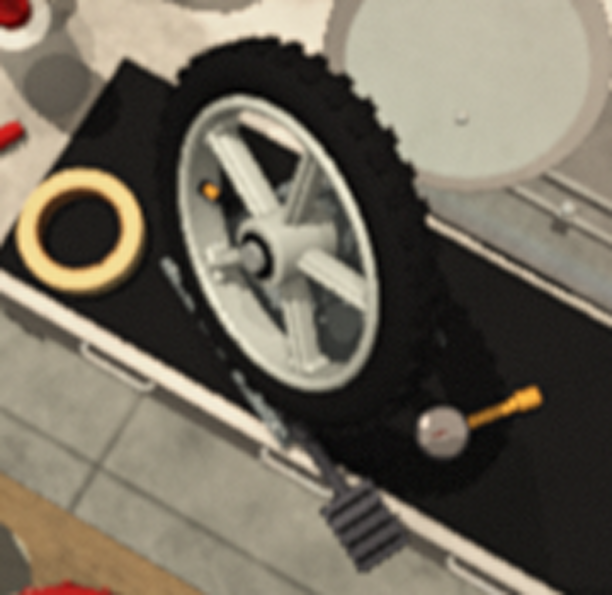

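```bash
cat > h.py <<'E'
import numpy as np,cv2
from cell import imaging
C={n:imaging.get_calibration(n) for n in("scene","top")}
def ray(n,u,v):
    c=C[n];K=np.array(c["mtx"]);T=np.array(c["world_from_camera"])
    d=T[:3,:3]@np.linalg.solve(K,[u,v,1.]);return T[:3,3],d
def tri(a,b):
    (o1,d1),(o2,d2)=ray("scene",*a),ray("top",*b)
    s=np.linalg.lstsq(np.c_[d1,-d2],o2-o1,rcond=None)[0]
    p,q=o1+s[0]*d1,o2+s[1]*d2
    return (p+q)/2,np.linalg.norm(p-q)
def onplane(n,u,v,p0,nn):
    o,d=ray(n,u,v);return o+d*((p0-o)@nn)/(d@nn)
def pts(n,D):
    c=C[n];K=np.array(c["mtx"]);T=np.array(c["world_from_camera"])
    v,u=np.mgrid[:400,:640]
    P=np.stack([(u-K[0,2])/K[0,0]*D,(v-K[1,2])/K[1,1]*D,D],-1)
    return P@T[:3,:3].T+T[:3,3]
def proj(n,P):
    c=C[n];K=np.array(c["mtx"]);T=np.array(c["world_from_camera"])
    q=K@(T[:3,:3].T@(np.asarray(P)-T[:3,3]));return q[:2]/q[2]
E
python3 - <<'E'
from h import *
s=lambda x,y:(190+(x+.5)/4-.5,120+(y+.5)/4-.5)
t=lambda x,y:(210+(x+.5)/3.4-.5,90+(y+.5)/3.4-.5)
nut,e=tri(s(312,308),t(258,256));print("nut",nut,e)
print("valvecap-ish",tri(s(203,363),t(211,190)))
print("plate",tri(s(622,464),t(363,525)))
for n in("scene","top"):
    D=np.load(n+"0d.npy");im=np.load(n+"0p.npy").astype(int);P=pts(n,D)
    ok=(D>0)&(np.linalg.norm(P-nut,axis=-1)<175)&(P[...,2]>75)&(im.max(-1)<60)
    X=P[ok]
    for _ in range(8):
        c=X.mean(0);U=np.linalg.svd(X-c,full_matrices=False)[2][2];r=(X-c)@U
        X=X[abs(r)<max(3,1.5*r.std())]
    U*=np.sign(U[0]+U[1]);print(n,len(X),"normal",U,"yaw",np.degrees(np.arctan2(U[1],U[0])),"off",(c-nut)@U,r.std())
    # plate by depth
    px=s(622,464) if n=="scene" else t(363,525)
    v,u=int(round(px[1])),int(round(px[0]));print("plate depth pt",P[v,u])
    px=s(312,308) if n=="scene" else t(258,256)
    v,u=int(round(px[1])),int(round(px[0]));print("nut depth pt",P[v,u])
# mat/base edges
print("base front edge", onplane("scene",*s(192,563),np.array([0,0,12.]),np.array([0,0,1.])),onplane("scene",*s(474,560),np.array([0,0,12.]),np.array([0,0,1.])))
print("mat edge top", onplane("top",*t(435,215),np.zeros(3),np.array([0,0,1.])),onplane("top",*t(610,312),np.zeros(3),np.array([0,0,1.])))
E
```

```text
nut [590.75360216  58.15876569 201.00000987] 3.1885127881695388
valvecap-ish (array([657.25506335, 100.36558517, 149.48227603]), np.float64(1.1374041214123078))
plate (array([401.93651996, -18.28884293,  87.86051745]), np.float64(0.7282238702543447))
scene 2535 normal [-0.48064735  0.71987093  0.50076338] yaw 123.73046014938093 off -7.282176780581566 1.5191769223074514
plate depth pt [399.71379652 -12.38963559  94.19724205]
nut depth pt [586.64598644  63.55915626 207.39283416]
top 1727 normal [-0.4791729   0.71659563  0.50683728] yaw 123.7698404382735 off -8.136326701111741 1.5705623655584087
plate depth pt [401.28512735 -17.41517397  94.23977495]
nut depth pt [585.04516779  54.92102762 214.70527879]
base front edge [638.11372549 163.56093595  12.        ] [473.92374165  56.61137144  12.        ]
mat edge top [686.93594093 -80.77485058   0.        ] [ 597.16272589 -235.83188701    0.        ]
```

```bash
python3 - <<'E'
from h import *
for n,b in(("scene",(340,180,400,215)),("top",(360,225,400,260))):
    D=np.load(n+"0d.npy");P=pts(n,D);Z=P[b[1]:b[3],b[0]:b[2]]
    im=np.load(n+"0p.npy")
    Zm=Z[(im[b[1]:b[3],b[0]:b[2]].max(-1)<60)];print(n,"mat z",np.median(Zm[:,2]),Zm[:,2].std(),len(Zm))
    im=im[:,:,::-1]
    c=(268,197) if n=="scene" else (286,165)
    cv2.imwrite(f"pics/nut_{n}.png",cv2.resize(im[c[1]-20:c[1]+20,c[0]-25:c[0]+25],None,fx=12,fy=12,interpolation=2))
E
```

```text
scene mat z 2.4860825126231703 55.09033320086839 1765
top mat z 2.8033589362362363 65.09879071986074 1382
```

View pics/nut_scene.png

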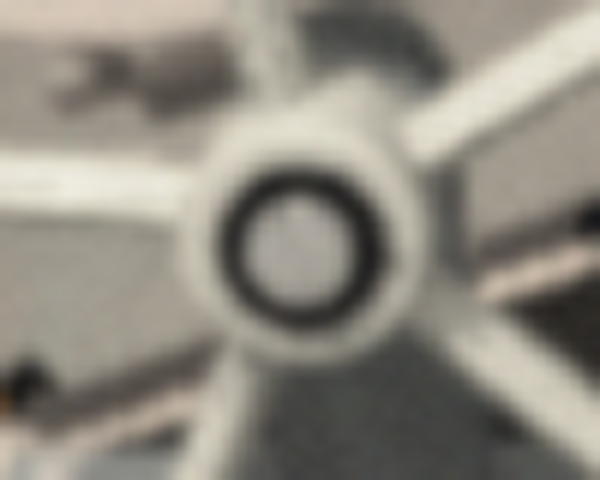

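View pics/nut_top.png

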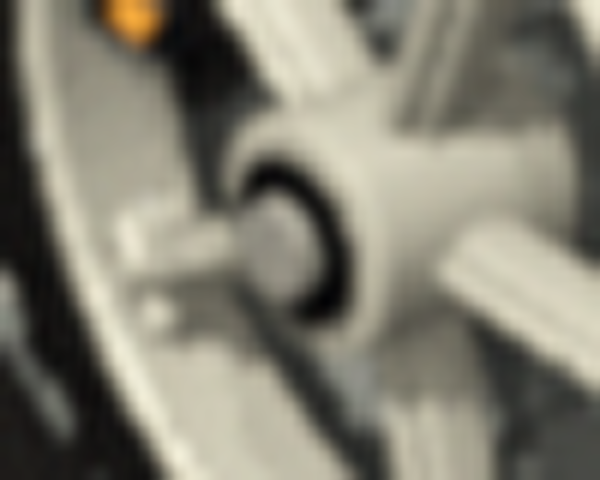

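```bash
python3 - <<'E'
from h import *
nut,e=tri((267.5,197.2),(283.3,164.9));print("nut",nut,e)
yaw=np.radians(-56.3)
c,s=np.cos(yaw),np.sin(yaw)
R=np.array([[c,-s,0],[s,c,0],[0,0,1]])
ax=R@[.866,0,-.5];hub=nut+37*ax;org=hub-[0,0,185]
print("hub",hub,"axle",ax,"plate pred",org+R@[-64,-200,90])
up=R@[.5,0,.866];left=R@[0,1,0]
def ang(p): d=p-hub;return np.degrees(np.arctan2(d@left,d@up)),np.hypot(d@left,d@up),d@ax
print("valve tri",ang(tri((240.3,210.4),(271.6,145.5))[0]))
for n,px in(("scene",(240.3,210.4)),("top",(271.6,145.5))):print(n,ang(onplane(n,*px,hub,ax)))
# circle fit of tyre front points & spokes' angle
for n in("scene","top"):
    D=np.load(n+"0d.npy");im=np.load(n+"0p.npy").astype(int);P=pts(n,D)
    d=P-hub;a=d@ax;x=-(d@left);y=d@up;r=np.hypot(x,y)
    rim=(D>0)&(abs(a)<14)&(r>36)&(r<88)&(im.min(-1)>110)
    th=np.degrees(np.arctan2(d@left,y))[rim]
    z=np.exp(1j*np.radians(5*th)).mean();print(n,rim.sum(),"spoke phase mod72",np.degrees(np.angle(z))/5,abs(z))
    tyre=(D>0)&(a<5)&(a>-25)&(r<165)&(r>108)&(im.max(-1)<70)
    h=np.c_[x[tyre],y[tyre]]
    # outer boundary per sector
    t=np.arctan2(h[:,0],h[:,1]);q=[h[(t>k-.13)&(t<=k+.13)] for k in np.arange(-3,3.1,.26)]
    b=np.array([g[np.argsort(np.hypot(*g.T))[-max(2,len(g)//20)]] for g in q if len(g)>20])
    s=np.linalg.lstsq(np.c_[2*b,np.ones(len(b))],(b**2).sum(1),rcond=None)[0];print("circle centre",s[:2],"r",np.sqrt(s[2]+s[:2]@s[:2]))
E
```

```text
nut [588.62361847  62.80241978 204.70021461] 0.8132644064125085
hub [606.40194362  36.1449458  186.20021461] axle [ 0.48049527 -0.72047227 -0.5       ] plate pred [404.50107583 -21.57887587  91.20021461]
valve tri (np.float64(119.6098546453362), np.float64(89.83692129343163), np.float64(-3.7189836432044032))
scene (np.float64(120.3435671442188), np.float64(90.67719239436086), np.float64(-7.460698725481052e-14))
top (np.float64(121.47818585605219), np.float64(95.09896821866641), np.float64(3.552713678800501e-14))
scene 292 spoke phase mod72 11.830340779724954 0.8948804954168909
circle centre [ 1.4023432  -2.72339568] r 148.1874611194659
top 374 spoke phase mod72 12.552033032831794 0.8577597525163647
circle centre [3.78711253 1.29334304] r 149.21159966632493
```

```bash
cat >> h.py <<'E'
from scipy.spatial.transform import Rotation as Ro
from cell import read_state
HUB=np.array([606.4,36.1,186.2]);yaw=np.radians(-56.3)
SR=Ro.from_euler('z',yaw).as_matrix()
AX=SR@[.8660254,0,-.5];UP=SR@[.5,0,.8660254];LEFT=SR@[0,1.,0]
def cur():
    s=read_state();return np.array(s["eef_pos"]),Ro.from_euler('xyz',s["eef_rot"]),s
def delta(P,R=None):
    p,r,s=cur()
    sh=r.inv().apply(np.asarray(P)-p);rv=np.degrees((r.inv()*R).as_rotvec()) if R is not None else np.zeros(3)
    print("shift",sh.round(1),"turn",rv.round(1),"|",np.linalg.norm(sh).round(),np.linalg.norm(rv).round());return sh,rv
def wp(th,r,tip):  # TCP position so fingertips (8 ahead along AX) at wheel angle th(deg ccw), radius r, tip mm beyond the middle plane
    t=np.radians(th);return HUB+r*(np.cos(t)*UP+np.sin(t)*LEFT)+(tip-8)*AX
def Rdown(az): # tool down, x radial
    a=np.radians(az);x=np.array([np.cos(a),np.sin(a),0]);y=np.array([0,0,-1.]);return Ro.from_matrix(np.c_[x,y,np.cross(x,y)])
def tilt(R,y):
    y0=R.apply([0,1,0]);ax=np.cross(y0,y);n=np.linalg.norm(ax);return Ro.from_rotvec(ax/n*np.arctan2(n,y0@y))*R
RG=tilt(Rdown(20),AX)
E
python3 - <<'E'
from h import *
p,r,s=cur();print(r.as_matrix().round(3))
print(RG.as_matrix().round(3), wp(35,65,12),wp(-85,65,12))
delta([400,-250,420],Rdown(-30)); delta(wp(40,65,-100),RG)
E
```

```text
[[ 0.228 -0.     0.974]
 [-0.974  0.001  0.228]
 [-0.001 -1.     0.   ]]
[[ 0.874  0.481 -0.072]
 [ 0.441 -0.72   0.536]
 [ 0.205 -0.5   -0.841]] [654.11065398  31.75534631 230.31142099] [556.02242995  -5.06618494 189.10614065]
shift [-215.4 -206.8  332.5] turn [ -0.  -46.8  -0.1] | 447.0 47.0
shift [-525.8  -69.8  613.7] turn [-31.4 -86.9 -59.4] | 811.0 110.0
```

```bash
python3 -m handwheel '[[[-20,-35,20,0,-7,0,-1],[-40,-70,40,0,-14,0,-1],[-60,-105,60,0,-21,0,-1],[-80,-135,80,0,-28,0,-1],[-105,-165,110,0,-35,0,-1]]]' 40
python3 - <<'E'
from h import *
delta([450,-150,420],Rdown(-15)); delta([480,120,420],tilt(Rdown(20),SR@[.5,0,-.866]));print(cur()[2]["joints"].round(2))
E
```

```text
clock: 0.52
eef_pos: [200.8, -417.5, 369.4]
eef_rot: [-1.571, 0.0, -0.725]
wrist_force: [0.5, -0.1, -0.1]
finger_gap: 64.1
shift [  9.1 -50.6 365.5] turn [ -0.  -26.5  -0. ] | 369.0 27.0
shift [-147.5  -50.5  587.5] turn [-22.5 -60.1 -22. ] | 608.0 68.0
[-1.2   0.03  1.48  0.    1.63 -0.48]
```

```bash
python3 -m handwheel '[[[-10,-5,40,-1,-6,-1,-1],[-20,-10,80,-3,-11,-3,-1],[-30,-15,118,-5,-17,-5,-1],[-40,-20,155,-7,-22,-7,-1],[-50,-25,195,-8,-25,-8,-1]]]' 40
python3 - <<'E'
from h import *
delta([480,120,420],tilt(Rdown(20),SR@[.5,0,-.866]));print(cur()[2]["joints"].round(2))
E
```

```text
clock: 0.93
eef_pos: [292.6, -236.6, 394.8]
eef_rot: [-1.739, -0.107, -0.274]
wrist_force: [1.9, 0.1, 0.4]
finger_gap: 30.7
shift [ 86.2 -81.9 385.7] turn [-14.7 -35.  -13.1] | 404.0 40.0
[-0.7  -0.28  1.71 -0.11  1.55 -0.42]
```

```bash
cat > kin.py <<'E'
from h import *
def tooldir(j,s4=1):
    R=Ro.from_euler('ZY',[j[0],j[1]+j[2]])*Ro.from_euler('ZY',[s4*j[3],j[4]]);return R
E
python3 - <<'E'
from kin import *
p,r,s=cur();j=s["joints"]
print(r.apply([0,1,0]).round(3))
for s4 in(1,-1):
    R=tooldir(j,s4);print(s4,R.apply([0,0,1]).round(3),R.apply([1,0,0]).round(3), [(R*Ro.from_euler('z',k*j[5])).as_matrix()[:,0].round(3) for k in(1,-1)])
print(r.as_matrix().round(3),j.tolist(),p.tolist())
E
```

```text
[ 0.056 -0.19  -0.98 ]
1 [ 0.056 -0.19  -0.98 ] [-0.755  0.634 -0.166] [array([-0.957,  0.269, -0.107]), array([-0.419,  0.887, -0.195])]
-1 [ 0.196 -0.023 -0.98 ] [-0.752  0.638 -0.166] [array([-0.944,  0.264, -0.195]), array([-0.425,  0.899, -0.107])]
[[ 0.957  0.056  0.284]
 [-0.269 -0.19   0.944]
 [ 0.107 -0.98  -0.167]] [-0.7012769985107733, -0.2768886509700643, 1.7054224116645051, -0.10907057967136305, 1.5463419604211162, -0.424767940543041] [292.58206878119813, -236.58131557324796, 394.7545354523502]
```

```bash
python3 -m handwheel '[[[10,-10,38,-2,-5,-2,-1],[20,-20,76,-4,-11,-4,-1],[30,-30,114,-6,-16,-6,-1],[42,-40,152,-8,-20,-8,-1],[54,-50,192,-10,-25,-10,-1]]]' 40
cat >> kin.py <<'E'
Q=[([-1.40756265,.300470205,1.52154299,0,1.32067928,-.0666],[125.2516,-535.3089,212.9029]),([-0.7012769985107733, -0.2768886509700643, 1.7054224116645051, -0.10907057967136305, 1.5463419604211162, -0.424767940543041],[292.58206878119813, -236.58131557324796, 394.7545354523502]),
([-1.2,.03,1.48,0,1.63,-.48],[200.8,-417.5,369.4])]
def rows(j):
    z=np.array([0,0,1.]);Rz=Ro.from_euler('z',j[0]);B=Ro.from_euler('ZY',[j[0],j[1]+j[2]])
    return np.c_[Rz.apply([1,0,0]),z,Ro.from_euler('ZY',[j[0],j[1]]).apply(z),B.apply([1,0,0]),B.apply(z),tooldir(j).apply(z)]
E
python3 - <<'E'
from kin import *
p,r,s=cur();j=s["joints"];print(j.tolist(),p.tolist())
Q.append((j,p))
A=np.vstack([rows(q[0]) for q in Q]);b=np.hstack([q[1] for q in Q]);w=np.repeat([1,1,.05,1],3)
x,res,rk,sv=np.linalg.lstsq(A*w[:,None],b*w,rcond=None);print(x.round(1),sv.round(3),(A@x-b).round(1))
E
```

```text
clock: 1.35
eef_pos: [386.2, -75.4, 416.0]
eef_rot: [-1.978, -0.153, 0.195]
wrist_force: [0.8, -1.2, 0.7]
finger_gap: 0.9
[-0.05189556785637309, -0.2868216235858259, 1.7080468671698301, -0.3590882986520396, 1.476256773584377, -0.22570392870471714] [386.1899588414852, -75.41734576720992, 415.9528765443023]
[ -5.6 116.1 322.1 -46.9 461.7 141.7] [3.432 2.441 0.379 0.295 0.227 0.005] [-36.1  -5.9  -0.1 -12.1 -20.4   4.3 -33.3 -13.4   1.9  -3.6   5.9  -4.2]
```

```bash
python3 - <<'E'
from kin import *
Q.append(([-0.05189556785637309, -0.2868216235858259, 1.7080468671698301, -0.3590882986520396, 1.476256773584377, -0.22570392870471714] ,[386.1899588414852, -75.41734576720992, 415.9528765443023]))
A=np.vstack([np.c_[rows(q[0]),Ro.from_euler('z',q[0][0]).apply([0,1,0])] for q in Q]);b=np.hstack([q[1] for q in Q]);w=np.repeat([1,1,.05,1],3)
lam=1e-3
x=np.linalg.lstsq(A*w[:,None],b*w,rcond=None)[0];print(x.round(1),(A@x-b).round(2))
Ar=np.vstack([A*w[:,None],.003*np.diag([1,0,0,1,0,0,0])]);x=np.linalg.lstsq(Ar,np.r_[b*w,np.zeros(7)],rcond=None)[0];print(x.round(1),(A@x-b).round(2))
E
```

```text
[ -0.  220.3 422.3  38.1 447.4 262.6  36.6] [ 0.    0.    0.   -0.   -0.    0.    0.7   0.21 -0.5  -0.    0.    0.  ]
[ -0.  218.1 417.6  31.3 447.1 262.6  36.6] [ 0.   -0.    0.    0.   -0.01 -0.    0.38  1.01 -0.6  -0.    0.    0.  ]
```

```bash
cat >> kin.py <<'E'
from scipy.optimize import least_squares
X=np.array([0,220.3,422.3,38.1,447.4,262.6,36.6])
LO=np.array([-3.03,-.79,.23,-1.04,0,-2.55])
HI=np.array([3.03,2.21,2.52,4.18,3.07,2.55])
def fk(j): return np.c_[rows(j),Ro.from_euler('z',j[0]).apply([0,1,0])]@X
def ik(P,y,j0=(0.1,-.2,1.9,-.6,1.4,0)):
    f=lambda q:np.r_[(fk(np.r_[q,0])-P)/100,(tooldir(np.r_[q,0]).apply([0,0,1])-y)*3]
    s=least_squares(f,j0[:5],bounds=(LO[:5]-.4,HI[:5]+.4));return s.x,np.abs(s.fun).max()
def wpt(th,r,tip,y): # TCP with fingertips at point in wheel coords for tool direction y
    t=np.radians(th);return HUB+r*(np.cos(t)*UP+np.sin(t)*LEFT)+tip*AX-8*np.asarray(y)
E
python3 - <<'E'
from kin import *
for el,ya in((-30,-56.3),(-45,-56.3),(-45,-40),(-30,-40),(-40,-25),(-55,-56)):
    e,a=np.radians([el,ya]);y=np.array([np.cos(e)*np.cos(a),np.cos(e)*np.sin(a),np.sin(e)])
    print(el,ya,"off-axle",np.degrees(np.arccos(y@AX)).round(1))
    for th in(50,-30,-100):
        q,e=ik(wpt(th,65,12,y),y);print("  ",th,q.round(2),round(e,4))
    q,e=ik(wpt(50,65,-80,y),y);print("   out",q.round(2),round(e,4))
E
```

```text
-30 -56.3 off-axle 0.0
   50 [ 0.35  0.5   1.55 -1.18  1.15] 0.0
   -30 [ 0.29  0.32  1.77 -1.22  1.08] 0.0
   -100 [ 0.34  0.34  1.91 -1.28  1.07] 0.0
   out [ 0.48  0.43  1.54 -1.11  1.29] 0.0
-45 -56.3 off-axle 15.0
   50 [ 0.28  0.46  1.47 -0.85  1.1 ] 0.0
   -30 [ 0.21  0.28  1.69 -0.87  1.04] 0.0
   -100 [ 0.26  0.27  1.85 -0.94  0.97] 0.0
   out [ 0.41  0.38  1.47 -0.82  1.25] 0.0
-45 -40 off-axle 19.7
   50 [ 0.23  0.35  1.62 -0.86  0.84] 0.0
   -30 [ 0.16  0.17  1.82 -0.86  0.78] 0.0
   -100 [ 0.2   0.17  1.98 -1.    0.72] 0.0
   out [ 0.38  0.27  1.62 -0.83  1.  ] 0.0
-30 -40 off-axle 14.1
   50 [ 0.3   0.37  1.73 -1.32  0.85] 0.0
   -30 [ 0.23  0.2   1.93 -1.36  0.79] 0.0
   -100 [ 0.29  0.22  2.06 -1.44  0.81] 0.0561
   out [ 0.45  0.29  1.73 -1.21  1.01] 0.0
-40 -25 off-axle 27.3
   50 [ 0.18  0.27  1.78 -0.99  0.56] 0.0
   -30 [ 0.09  0.09  1.96 -0.96  0.49] 0.0
   -100 [ 0.13  0.09  2.12 -1.26  0.45] 0.0
   out [ 0.34  0.17  1.78 -0.93  0.73] 0.0
-55 -56 off-axle 25.0
   50 [ 0.22  0.45  1.41 -0.63  1.12] 0.0
   -30 [ 0.15  0.27  1.62 -0.64  1.06] 0.0
   -100 [ 0.19  0.25  1.8  -0.7   0.96] 0.0
   out [ 0.35  0.37  1.41 -0.62  1.26] 0.0
```

```bash
cat >> kin.py <<'E'
e_,a_=np.radians([-47,-56.3]);YT=np.array([np.cos(e_)*np.cos(a_),np.cos(e_)*np.sin(a_),np.sin(e_)])
RT=Ro.from_matrix(np.c_[LEFT,YT,np.cross(LEFT,YT)])
E
python3 - <<'E'
from kin import *
print(RT.as_matrix().round(3))
pin=wpt(48,65,12,YT);out=pin-100*YT
print(pin,out)
for P in(pin,out):
    q,e=ik(P,YT); 
    m=tooldir(np.r_[q,0]).inv()*RT; M=m.as_matrix(); print(q.round(2),"j6",np.arctan2(-M[1,0],-M[0,0]).round(2))
delta(out,RT)
E
```

```text
[[ 0.832  0.378 -0.406]
 [ 0.555 -0.567  0.608]
 [ 0.    -0.731 -0.682]]
[661.39200466  40.7023508  223.71729618] [623.5517057   97.44148549 296.85266634]
[ 0.26  0.45  1.46 -0.81  1.11] j6 0.01
[ 0.38  0.36  1.42 -0.77  1.28] j6 -0.01
shift [245.2  96.4 176.1] turn [-17.7 -23.6  -5.1] | 317.0 30.0
```

```bash
python3 -m handwheel '[[[32,6,22,-3,-4,-1,-1],[64,12,44,-6,-8,-2,-1],[96,18,66,-9,-12,-3,-1],[128,24,88,-12,-16,-4,-1],[160,36,112,-15,-20,-5,-1]]]' 40
python3 - <<'E'
from kin import *
p,r,s=cur();print(s["joints"].round(2));delta(wpt(48,65,12,YT)-100*YT,RT)
E
```

```text
clock: 1.77
eef_pos: [536.9, 46.6, 364.1]
eef_rot: [-2.279, -0.042, 0.543]
wrist_force: [0.3, -0.6, 0.2]
finger_gap: 0.4
[ 0.33  0.09  1.57 -0.7   1.33 -0.08]
shift [97.6 55.  45.5] turn [-2.3 -3.5  0.1] | 121.0 4.0
```

```bash
python3 -m handwheel '[[[33,15,15,-1,-1,0,-1],[65,30,30,-2,-2,0,-1],[97,55,45,-2.3,-3.5,0,-1],[97,55,45,-2.3,-3.5,0,-1],[97,55,45,-2.3,-3.5,0,-1]]]' 40
python3 - <<'E'
from kin import *
p,r,s=cur();print(s["joints"].round(2));delta(wpt(48,65,12,YT),RT)
for n in("scene","top"):
    im,d=imaging.camera(n);im=im[:,:,::-1].copy();c=(268,170) if n=="scene" else (285,150)
    for P,col in((p+8*r.apply([0,1,0]),(0,0,255)),(wpt(48,65,0,YT)+8*YT,(0,255,0))):
        q=proj(n,P);cv2.circle(im,tuple(int(v) for v in q.round()),1,col,-1)
    cv2.imwrite(f"pics/a_{n}.png",cv2.resize(im[c[1]-80:c[1]+90,c[0]-90:c[0]+110],None,fx=3.4,fy=3.4,interpolation=2))
E
```

```text
clock: 2.18
eef_pos: [623.5, 97.1, 293.6]
eef_rot: [-2.319, 0.005, 0.589]
wrist_force: [0.6, 0.6, 0.3]
finger_gap: 0.5
[ 0.38  0.36  1.42 -0.77  1.28 -0.02]
shift [ 0.5 97.4 -2.3] turn [-0.1  0.2 -0.2] | 97.0 0.0
```

View pics/a_scene.png

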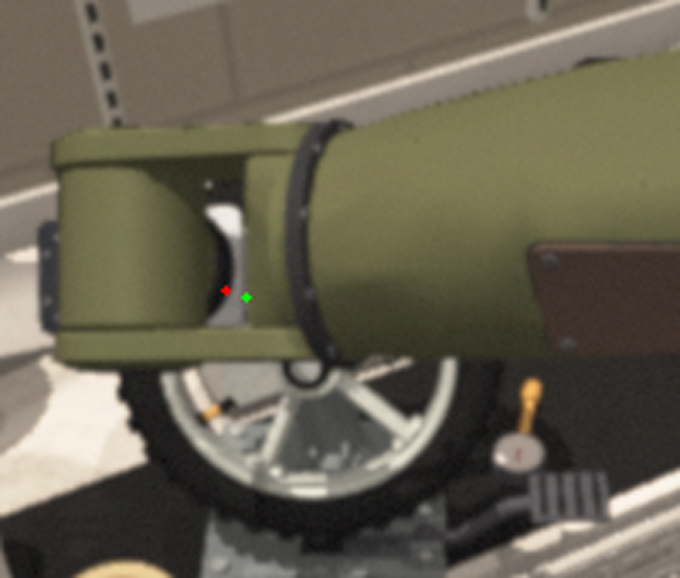

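View pics/a_top.png

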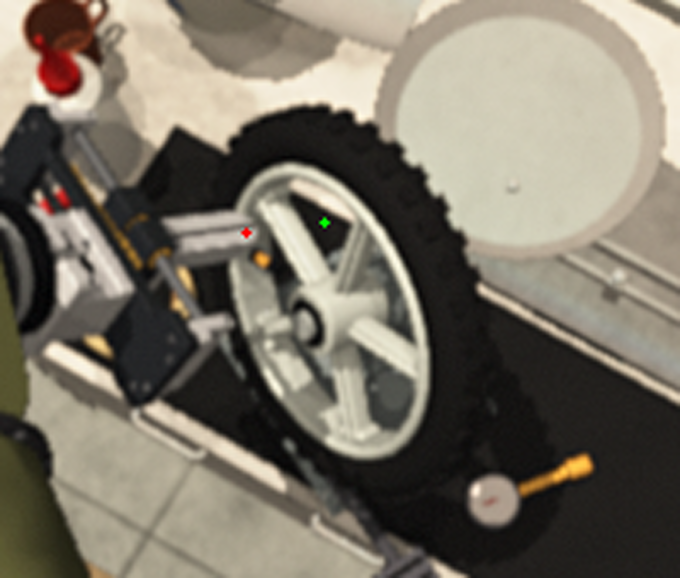

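```bash
python3 -m handwheel '[[[0,20,0,0,0,0,-1],[0,40,-1,0,0,0,-1],[0,60,-2,0,0,0,-1],[0,80,-2,0,0,0,-1],[0,98,-2,0,0,0,-1]]]' 40
python3 - <<'E'
from kin import *
p,r,s=cur();print(s["wrist_force"].round(1),s["joints"].round(2));delta(wpt(48,65,12,YT),RT)
for th in(35,20,0): print(th,end=' ');delta(wpt(th,65,12,YT),RT)
im,d=imaging.camera("top");im=im[:,:,::-1];c=(285,150)
cv2.imwrite(f"pics/b_top.png",cv2.resize(im[c[1]-80:c[1]+90,c[0]-90:c[0]+110],None,fx=3.4,fy=3.4,interpolation=2))
E
```

```text
clock: 2.7
eef_pos: [661.0, 38.7, 230.1]
eef_rot: [-2.322, -0.006, 0.587]
wrist_force: [-0.5, 0.6, -0.6]
finger_gap: 0.5
[-0.5  0.6 -0.6] [ 0.26  0.44  1.46 -0.81  1.11  0.  ]
shift [1.4 3.7 5.4] turn [ 0.1 -0.3  0.2] | 7.0 0.0
35 shift [-9.6  0.8 -4. ] turn [ 0.1 -0.3  0.2] | 10.0 0.0
20 shift [-24.6  -1.6 -11.5] turn [ 0.1 -0.3  0.2] | 27.0 0.0
0 shift [-46.8  -2.8 -15.4] turn [ 0.1 -0.3  0.2] | 49.0 0.0
```

View pics/b_top.png

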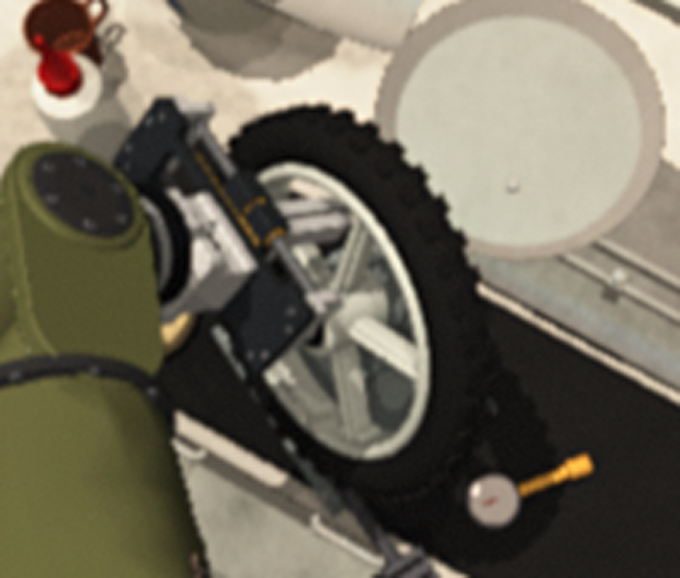

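```bash
python3 - <<'E'
from kin import *
for th in(40,31,22,13,4): print(th,end=' ');delta(wpt(th,65,12,YT),RT)
E
```

```text
40 shift [-4.1 -1.3 -1.6] turn [-0.  -0.2  0. ] | 5.0 0.0
31 shift [-12.3  -3.   -7.3] turn [-0.  -0.2  0. ] | 15.0 0.0
22 shift [-21.5  -4.4 -11.7] turn [-0.  -0.2  0. ] | 25.0 0.0
13 shift [-31.2  -5.3 -14.7] turn [-0.  -0.2  0. ] | 35.0 0.0
4 shift [-41.3  -5.7 -16.2] turn [-0.  -0.2  0. ] | 45.0 0.0
```

```bash
python3 -m handwheel '[[[-4,-1,-2,0,0,0,-1],[-12,-3,-7,0,0,0,-1],[-21.5,-4.5,-11.5,0,0,0,-1],[-31,-5,-14.5,0,0,0,-1],[-41,-5.5,-16,0,0,0,-1]]]' 40
python3 - <<'E'
from kin import *
p,r,s=cur();print(s["joints"].round(2))
d=p+8*r.apply([0,1,0])-HUB;print("tip th",np.degrees(np.arctan2(d@LEFT,d@UP)),np.hypot(d@LEFT,d@UP),d@AX)
for th in(-3,-12,-21,-30,-39): print(th,end=' ');delta(wpt(th,65,12,YT),RT)
E
```

```text
clock: 3.17
eef_pos: [630.6, 7.8, 243.9]
eef_rot: [-2.322, -0.006, 0.587]
wrist_force: [4.2, 3.5, -2.6]
finger_gap: 0.6
[ 0.22  0.34  1.56 -0.81  1.08 -0.02]
tip th 3.8558291400129954 66.32534470332374 10.849212884384322
-3 shift [-7.8  1.4  0.8] turn [ 0.  -0.3  0.2] | 8.0 0.0
-12 shift [-18.    1.8   2.1] turn [ 0.  -0.3  0.2] | 18.0 0.0
-21 shift [-27.8   2.6   4.8] turn [ 0.  -0.3  0.2] | 28.0 0.0
-30 shift [-37.    3.9   8.9] turn [ 0.  -0.3  0.2] | 38.0 0.0
-39 shift [-45.4   5.5  14.4] turn [ 0.  -0.3  0.2] | 48.0 0.0
```

```bash
python3 -m handwheel '[[[-8,1.5,1,0,0,0,-1],[-18,2,2,0,0,0,-1],[-28,2.5,5,0,0,0,-1],[-37,4,9,0,0,0,-1],[-45.5,5.5,14.5,0,0,0,-1]]]' 40
cat > st.py <<'E'
from kin import *
import sys
p,r,s=cur();print(s["joints"].round(2))
d=p+8*r.apply([0,1,0])-HUB;print("tip th",np.degrees(np.arctan2(d@LEFT,d@UP)).round(1),np.hypot(d@LEFT,d@UP).round(1),(d@AX).round(1))
for th in map(float,sys.argv[1:]): print(th,end=' ');delta(wpt(th,65,12,YT),RT)
E
python3 st.py -46 -55 -64 -72 -79
```

```text
clock: 3.58
eef_pos: [588.7, -11.8, 232.1]
eef_rot: [-2.324, -0.01, 0.588]
wrist_force: [5.4, 1.6, 1.1]
finger_gap: 0.5
[ 0.2   0.25  1.71 -0.83  1.02  0.01]
tip th -38.2 66.7 10.7
-46.0 shift [-5.5  3.3  6.5] turn [ 0.1 -0.4  0.4] | 9.0 1.0
-55.0 shift [-12.1   5.5  14. ] turn [ 0.1 -0.4  0.4] | 19.0 1.0
-64.0 shift [-17.3   8.   22.4] turn [ 0.1 -0.4  0.4] | 29.0 1.0
-72.0 shift [-20.8  10.4  30.4] turn [ 0.1 -0.4  0.4] | 38.0 1.0
-79.0 shift [-22.9  12.7  37.7] turn [ 0.1 -0.4  0.4] | 46.0 1.0
```

```bash
python3 -m handwheel '[[[-5.5,3,6.5,0,0,0,-1],[-12,5.5,14,0,0,0,-1],[-17,8,22.5,0,0,0,-1],[-21,10.5,30.5,0,0,0,-1],[-22.5,12,36,0,0,0,-1]]]' 40
python3 st.py -84 -88 -92 -96
cat > look.py <<'E'
from kin import *
import sys
tag=sys.argv[1]
for n in("scene","top"):
    im,d=imaging.camera(n);np.save(f"{n}L.npy",d);np.save(f"{n}Lp.npy",im);b=im[:,:,::-1]
    c=(268,180) if n=="scene" else (285,160)
    cv2.imwrite(f"pics/{tag}_{n}.png",cv2.resize(b[c[1]-80:c[1]+90,c[0]-90:c[0]+110],None,fx=3.4,fy=3.4,interpolation=2))
    im=im.astype(int);P=pts(n,d);e=P-HUB;a=e@AX;l=e@LEFT;y=e@UP;R=np.hypot(l,y);th=np.degrees(np.arctan2(l,y))
    m=(d>0)&(abs(a)<14)&(R>36)&(R<88)&(im.min(-1)>110)
    z=np.exp(1j*np.radians(5*th[m])).mean();print(n,m.sum(),"phase",(np.degrees(np.angle(z))/5).round(2),abs(z).round(2), "-> valve =",((np.degrees(np.angle(z))/5+36)).round(1),"mod 72")
    o=(d>0)&(abs(a)<12)&(R>64)&(R<102)&(im[...,0]>170)&(im[...,2]<110)&(im[...,0]-im[...,2]>70)
    print("  brass px",o.sum(),"th",np.median(th[o]).round(1) if o.sum() else None)
E
python3 look.py c
```

```text
clock: 4.0
eef_pos: [559.5, -9.0, 198.7]
eef_rot: [-2.324, -0.011, 0.588]
wrist_force: [3.0, 0.9, 4.3]
finger_gap: 0.3
[ 0.22  0.24  1.81 -0.88  0.97  0.11]
tip th -77.4 65.6 11.4
-84.0 shift [-0.6  2.7  7. ] turn [ 0.2 -0.4  0.5] | 8.0 1.0
-88.0 shift [-1.   4.1 11.3] turn [ 0.2 -0.4  0.5] | 12.0 1.0
-92.0 shift [-1.   5.4 15.6] turn [ 0.2 -0.4  0.5] | 17.0 1.0
-96.0 shift [-0.8  6.7 20. ] turn [ 0.2 -0.4  0.5] | 21.0 1.0
scene 136 phase -20.33 0.81 -> valve = 15.7 mod 72
  brass px 0 th None
top 283 phase -21.58 0.57 -> valve = 14.4 mod 72
  brass px 0 th None
```

View pics/c_top.png

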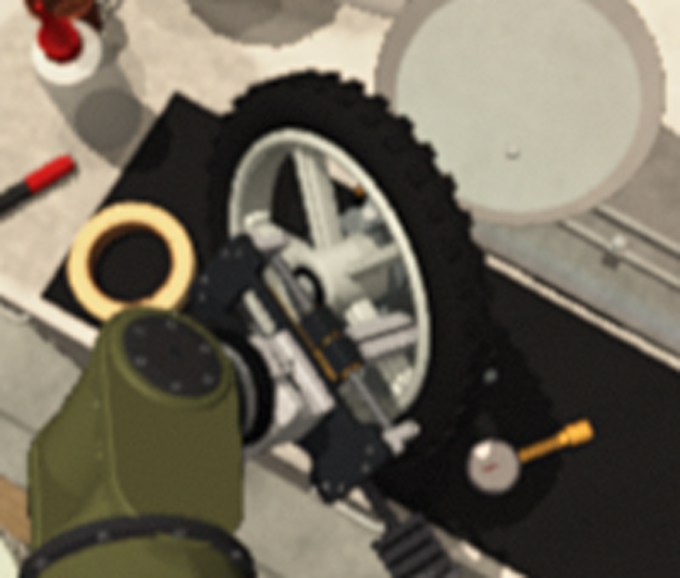

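```bash
python3 -m handwheel '[[[-0.5,1.5,4,0,0,0,-1],[-1,3,8,0,0,0,-1],[-1,4,11.5,0,0,0,-1],[-1,5,14.5,0,0,0,-1],[-1,5,14.5,0,0,0,-1]]]' 40
python3 st.py -90 -92 -94; python3 look.py d
```

```text
clock: 4.52
eef_pos: [554.3, -3.3, 183.5]
eef_rot: [-2.322, -0.008, 0.588]
wrist_force: [1.3, 0.3, 0.7]
finger_gap: 0.6
[ 0.23  0.25  1.83 -0.89  0.96  0.15]
tip th -92.4 65.2 12.4
-90.0 shift [ 0.2 -1.2 -2.5] turn [ 0.1 -0.3  0.3] | 3.0 0.0
-92.0 shift [ 0.2 -0.5 -0.3] turn [ 0.1 -0.3  0.3] | 1.0 0.0
-94.0 shift [0.3 0.2 1.9] turn [ 0.1 -0.3  0.3] | 2.0 0.0
scene 137 phase 35.44 0.91 -> valve = 71.4 mod 72
  brass px 0 th None
top 351 phase 35.97 0.61 -> valve = 72.0 mod 72
  brass px 0 th None
```

View pics/d_top.png

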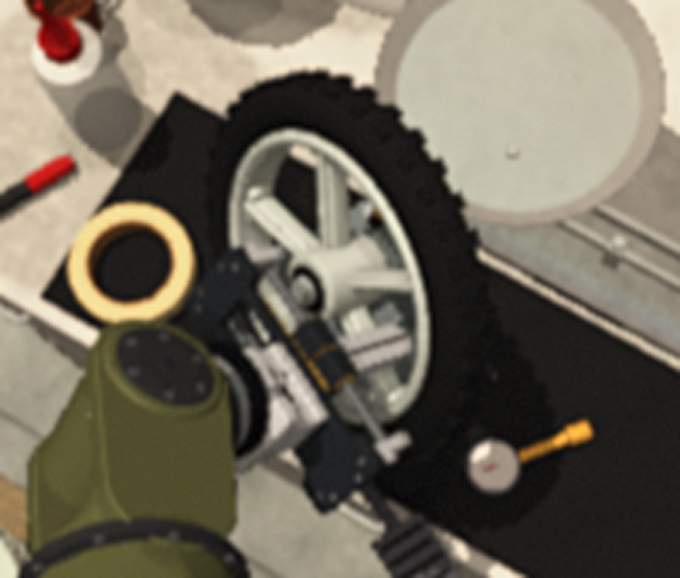

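View pics/d_scene.png

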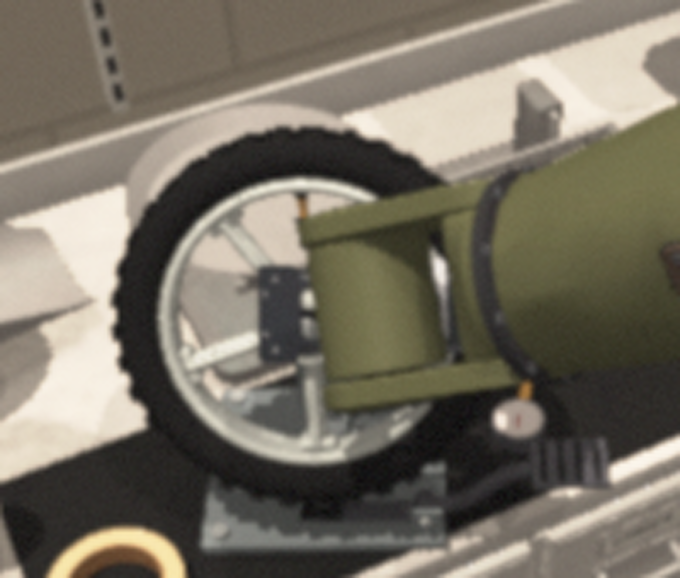

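```bash
python3 -m handwheel '[[[0,-1,-5,0,0,0,-1],[0,-2,-8,0,0,0,-1],[0,-30,-8,0,0,0,-1],[0,-65,-8,0,0,0,-1],[0,-100,-8,0,0,0,-1]]]' 40
python3 st.py; python3 look.py e
```

```text
clock: 5.03
eef_pos: [518.3, 48.2, 262.9]
eef_rot: [-2.321, -0.006, 0.586]
wrist_force: [-0.3, -0.5, 0.3]
finger_gap: 0.5
[ 0.36  0.12  1.79 -0.81  1.17  0.08]
tip th -62.5 75.0 -81.7
scene 70 phase -35.91 0.94 -> valve = 0.1 mod 72
  brass px 0 th None
top 402 phase -35.6 0.83 -> valve = 0.4 mod 72
  brass px 0 th None
```

View pics/e_top.png

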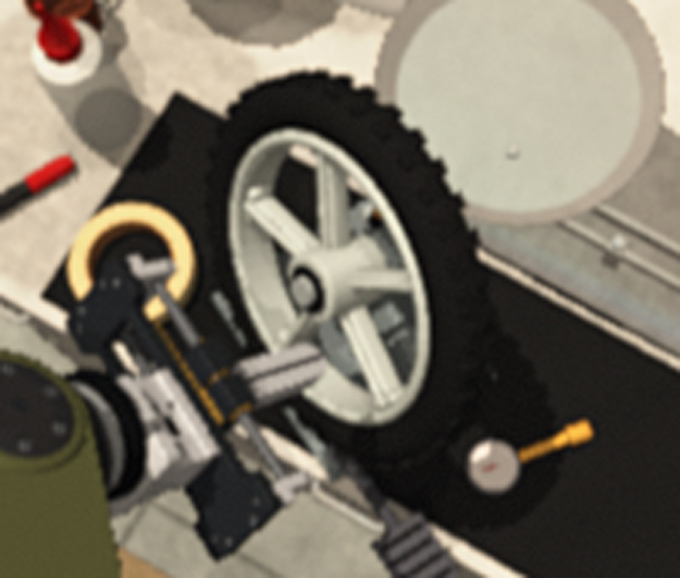

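View pics/e_scene.png

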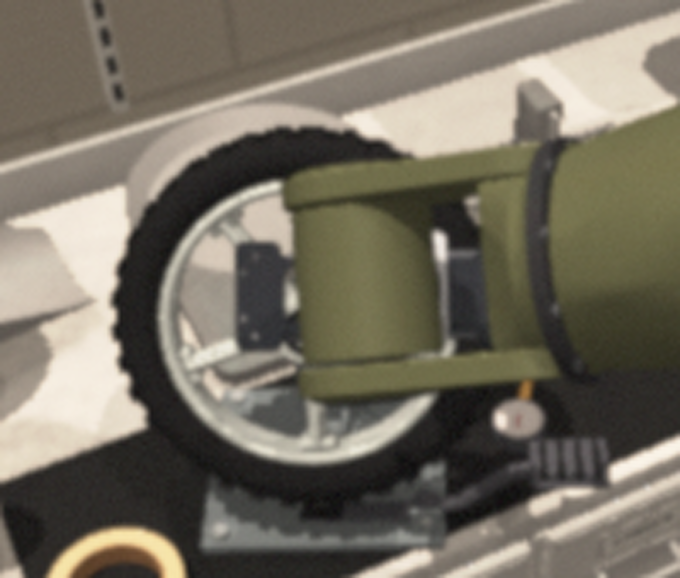

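```bash
cat >> kin.py <<'E'
t_=np.radians(15);YB=np.array([0,0,-np.cos(t_)])+np.sin(t_)*LEFT
XB=SR@[1.,0,0];RB=Ro.from_matrix(np.c_[XB,YB,np.cross(XB,YB)])
def bp(tipz,off=8): return np.array([403,-20,0])-off*LEFT+[0,0,tipz]-8*YB
E
python3 - <<'E'
from kin import *
for z in(200,91,68):
    q,e=ik(bp(z),YB,(0,-.3,2,0,1.5));M=(tooldir(np.r_[q,0]).inv()*RB).as_matrix();print(z,bp(z).round(),q.round(2),e,"j6",np.arctan2(-M[1,0],-M[0,0]).round(2))
delta(bp(230),RB)
E
```

```text
200 [395. -26. 208.] [-0.29 -0.17  2.06  0.23  1.1 ] 8.526512829121202e-16 j6 0.6
91 [395. -26.  99.] [-0.29 -0.    2.19  0.28  0.8 ] 4.219913307679235e-12 j6 0.51
68 [395. -26.  76.] [-0.29  0.05  2.21  0.3   0.74] 7.423054171340482e-11 j6 0.48
shift [-146.2   15.1   22.9] turn [44.7 90.3 23.3] | 149.0 103.0
```

```bash
python3 -m handwheel '[[[-20,-10,0,3,6,1.5,-1],[-40,-20,0,6,12,3,-1],[-60,-30,0,9,18,5,-1],[-80,-40,0,12,24,6,-1],[-100,-45,0,15,30,8,-1]]]' 40
python3 - <<'E'
from kin import *
print(cur()[2]["joints"].round(2));delta(bp(230),RB)
E
```

```text
clock: 5.55
eef_pos: [417.9, 19.9, 298.3]
eef_rot: [-1.997, -0.194, 0.072]
wrist_force: [-1.1, -0.0, 0.3]
finger_gap: 0.5
[ 0.24 -0.13  1.85 -0.47  1.33  0.3 ]
shift [-37.7  67.5 -17.3] turn [29.7 59.9 15.2] | 79.0 69.0
```

```bash
python3 -m handwheel '[[[-6,0,-2,3,6,1.5,-1],[-12,5,-4,6,12,3,-1],[-18,10,-6,9,18,4.5,-1],[-24,15,-8,12,24,6,-1],[-30,25,-10,15,30,7.5,-1]]]' 40
python3 - <<'E'
from kin import *
print(cur()[2]["joints"].round(2));delta(bp(230),RB)
E
```

```text
clock: 5.97
eef_pos: [393.7, -1.8, 274.5]
eef_rot: [-1.617, -0.191, -0.482]
wrist_force: [0.1, 1.3, -0.0]
finger_gap: 0.2
[-0.01 -0.19  1.91 -0.13  1.28  0.5 ]
shift [  4.7  39.3 -18.9] turn [14.5 29.6  7.6] | 44.0 34.0
```

```bash
python3 -m handwheel '[[[1,8,-4,3,6,1.5,-1],[2,16,-8,6,12,3,-1],[3,24,-12,9,18,4.5,-1],[4,32,-16,12,24,6,-1],[5,39,-19,14.5,29.5,7.5,-1]]]' 40
python3 look.py f
python3 - <<'E'
from kin import *
print(cur()[2]["joints"].round(2));delta(bp(130),RB)
p,r,s=cur();tip=p+8*r.apply([0,1,0]);print(tip)
im=cv2.imread("pics/f_top.png")
for n in("scene","top"):
    im=np.load(n+"Lp.npy")[:,:,::-1].copy();c=(268,180) if n=="scene" else (320,230)
    q=proj(n,bp(91)+8*YB);print(n,q)
    cv2.circle(im,tuple(int(v) for v in q.round()),1,(0,0,255),-1)
    cv2.imwrite(f"pics/g_{n}.png",cv2.resize(im[c[1]-80:c[1]+90,c[0]-90:c[0]+110],None,fx=3.4,fy=3.4,interpolation=2))
E
```

```text
clock: 6.38
eef_pos: [394.8, -26.8, 237.5]
eef_rot: [-1.306, 0.001, -0.986]
wrist_force: [0.9, 1.1, 0.0]
finger_gap: 0.5
scene 297 phase -34.9 0.84 -> valve = 1.1 mod 72
  brass px 0 th None
top 391 phase -35.55 0.83 -> valve = 0.4 mod 72
  brass px 0 th None
[-0.3  -0.2   2.01  0.22  1.17  0.62]
shift [ -1.   96.1 -24.5] turn [-0.  -0.2 -0. ] | 99.0 0.0
[395.90401638 -26.04415394 229.12098661]
scene [348.25554918 234.27955925]
top [318.62844284 245.94131841]
```

View pics/g_top.png

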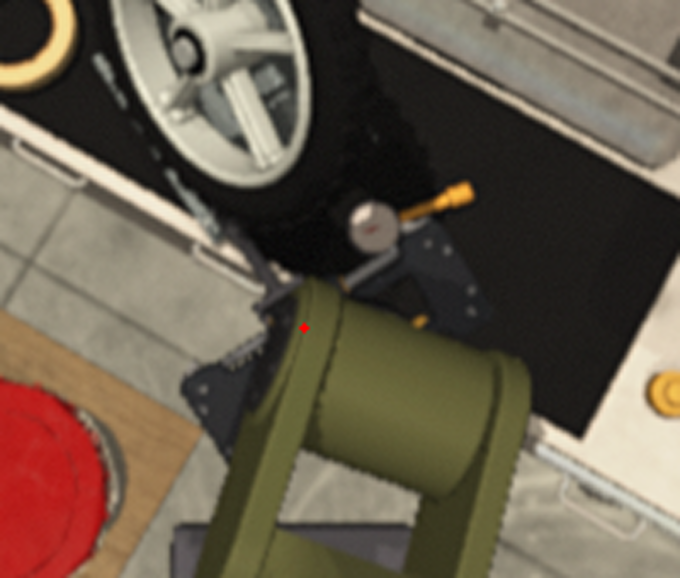

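View pics/g_scene.png

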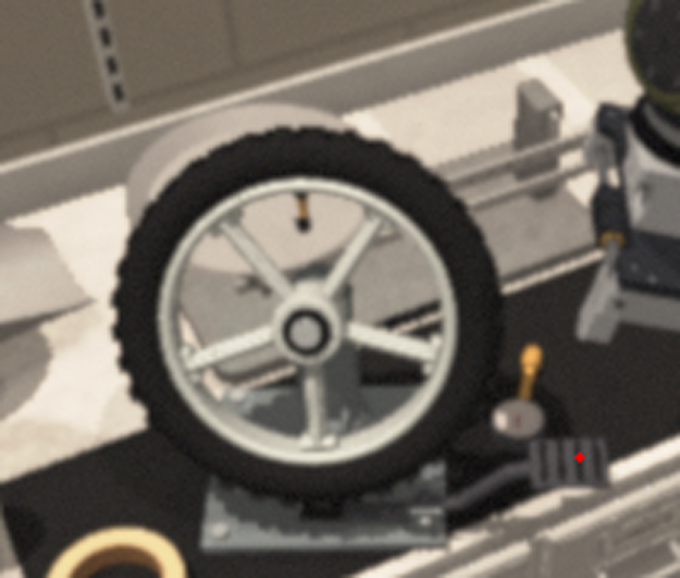

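```bash
python3 -m handwheel '[[[0,30,-8,0,0,0,-1],[-1,60,-16,0,0,0,-1],[-1,90,-23,0,0,0,-1],[-1,110,-28,0,0,0,-1],[-1,120,-31,0,0,0,-1]]]' 40
python3 - <<'E'
from kin import *
p,r,s=cur();print((p+8*r.apply([0,1,0])).round(1),s["wrist_force"].round(1));delta(bp(91),RB);delta(bp(70),RB)
E
```

```text
clock: 6.9
eef_pos: [393.6, -25.2, 110.7]
eef_rot: [-1.312, 0.001, -0.982]
wrist_force: [-0.2, -0.1, 0.6]
finger_gap: 0.9
[395.3 -24.1 102.9] [-0.2 -0.1  0.6]
shift [ 0.9 11.7 -2.4] turn [ 0.2  0.  -0.1] | 12.0 0.0
shift [ 0.9 32.  -7.8] turn [ 0.2  0.  -0.1] | 33.0 0.0
```

```bash
python3 -m handwheel '[[[0.5,4,-1,0,0,0,-1],[0.5,7,-2,0,0,0,-1],[1,10,-2.5,0,0,0,-1],[1,13,-3,0,0,0,-1],[1,15.5,-4,0,0,0,-1]]]' 40
python3 - <<'E'
from kin import *
p,r,s=cur();print((p+8*r.apply([0,1,0])).round(1),s["wrist_force"].round(1));delta(bp(70),RB)
E
```

```text
clock: 7.32
eef_pos: [394.7, -26.2, 95.2]
eef_rot: [-1.312, -0.0, -0.981]
wrist_force: [-3.0, -3.1, 4.6]
finger_gap: 0.7
[396.4 -25.1  87.4] [-3.  -3.1  4.6]
shift [-0.5 16.9 -4.2] turn [ 0.1  0.1 -0. ] | 17.0 0.0
```

```bash
python3 -m handwheel '[[[0,2.5,-0.5,0,0,0,-1],[0,5,-1,0,0,0,-1],[0,7.5,-2,0,0,0,-1],[0,10,-2.5,0,0,0,-1],[0,12,-3,0,0,0,-1]]]' 40
python3 - <<'E'
from kin import *
p,r,s=cur();print((p+8*r.apply([0,1,0])).round(1),s["wrist_force"].round(1));delta(bp(70),RB)
E
```

```text
clock: 7.73
eef_pos: [394.8, -26.2, 82.6]
eef_rot: [-1.312, -0.0, -0.981]
wrist_force: [-4.0, -3.6, 3.8]
finger_gap: 0.5
[396.5 -25.1  74.8] [-4.  -3.6  3.8]
shift [-0.6  4.7 -1.1] turn [ 0.2  0.1 -0. ] | 5.0 0.0
```

```bash
python3 -m handwheel '[[[0,2,-0.5,0,0,0,-1],[0,3.5,-1,0,0,0,-1],[0,5,-1.3,0,0,0,-1],[0,6,-1.5,0,0,0,-1],[0,6,-1.5,0,0,0,-1]]]' 40
python3 - <<'E'
from kin import *
p,r,s=cur();print((p+8*r.apply([0,1,0])).round(1),s["wrist_force"].round(1))
E
```

```text
clock: 8.15
eef_pos: [394.5, -26.4, 76.1]
eef_rot: [-1.313, -0.0, -0.981]
wrist_force: [-6.9, -6.6, 8.7]
finger_gap: 0.1
[396.2 -25.3  68.4] [-6.9 -6.6  8.7]
```

```bash
python3 -m handwheel '[[[0,1,0,0,0,0,-1],[0,2,-0.5,0,0,0,-1],[0,2,-0.5,0,0,0,-1]]]' 40
python3 look.py h
python3 - <<'E'
from kin import *
p,r,s=cur();print((p+8*r.apply([0,1,0])).round(1),s["wrist_force"].round(1))
E
```

```text
clock: 8.4
eef_pos: [394.2, -26.6, 74.0]
eef_rot: [-1.313, -0.0, -0.98]
wrist_force: [-9.7, -6.7, 11.4]
finger_gap: 0.3
scene 292 phase -35.11 0.84 -> valve = 0.9 mod 72
  brass px 0 th None
top 387 phase -35.48 0.83 -> valve = 0.5 mod 72
  brass px 0 th None
[395.9 -25.5  66.2] [-10.1  -7.   11.6]
```

View pics/h_scene.png

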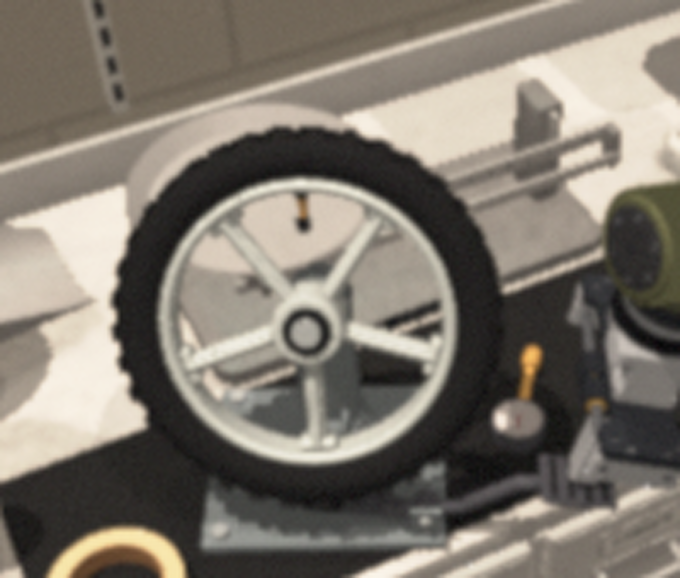

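```bash
python3 -m handwheel '[[[0,-3,1,0,0,0,-1],[0,-15,4,0,0,0,-1],[0,-45,12,0,0,0,-1],[0,-80,21,0,0,0,-1],[0,-115,30,0,0,0,-1]]]' 40
python3 look.py i
python3 - <<'E'
from kin import *
for n in("scene",):
    D0=np.load(n+"0d.npy");D1=np.load(n+"L.npy");A,B=pts(n,D0),pts(n,D1)
    for u,v in((337,233),(340,236),(345,236),(350,236),(352,240),(345,241),(350,243)):print(u,v,A[v,u].round(),B[v,u].round())
print(cur()[2]["wrist_force"])
E
```

```text
clock: 8.92
eef_pos: [393.5, -26.4, 194.0]
eef_rot: [-1.314, 0.001, -0.981]
wrist_force: [0.3, -0.6, -0.1]
finger_gap: 0.7
scene 290 phase -34.99 0.83 -> valve = 1.0 mod 72
  brass px 0 th None
top 382 phase -35.32 0.83 -> valve = 0.7 mod 72
  brass px 0 th None
337 233 [425. -13.  90.] [432. -27.  70.]
340 236 [413.  -9.  88.] [418. -20.  74.]
345 236 [400. -12.  94.] [407. -27.  74.]
350 236 [388. -20.  94.] [396. -36.  71.]
352 240 [378. -12.  92.] [386. -29.  69.]
345 241 [392.   1.  92.] [400. -15.  70.]
350 243 [378.  -1.  91.] [385. -16.  70.]
[-0.49774114 -0.95160952 -0.06918119]
```

View pics/i_scene.png

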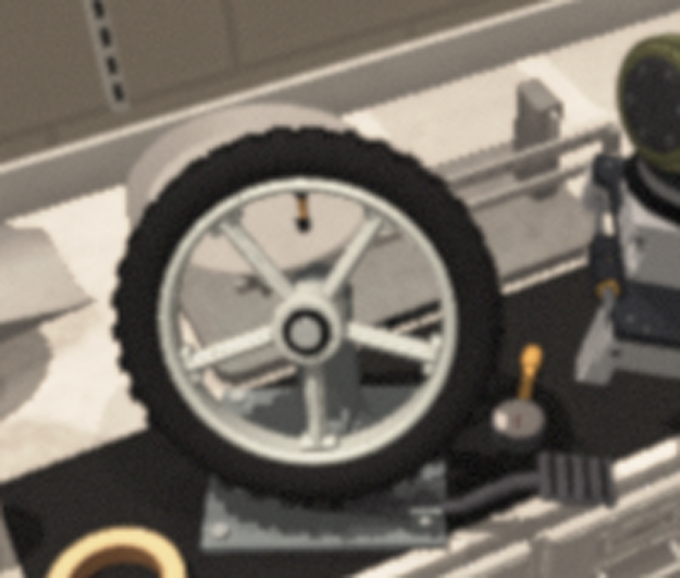

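```bash
python3 - <<'E'
from kin import *
n="scene"
for f,fp in(("scene0d.npy","scene0p.npy"),("sceneL.npy","sceneLp.npy")):
    P=pts(n,np.load(f));im=np.load(fp).astype(int)
    q=(P-[HUB[0],HUB[1],0])@SR
    m=(q[...,1]<-175)&(q[...,1]>-228)&(abs(q[...,0]+64)<28)&(P[...,2]>50)&(P[...,2]<105)
    z=P[m][:,2];print(m.sum(),"plate z pct",np.percentile(z,[25,50,75,90]).round(1))
im=np.load("sceneLp.npy").astype(int)
sub=im[150:170,258:278];o=np.argwhere((sub[...,0]-sub[...,2]>60))
print(o.mean(0)+[150,258] if len(o) else None)
v,u=o.mean(0)+[150,258];w=onplane(n,u,v,HUB,AX)-HUB;print("brass th",np.degrees(np.arctan2(w@LEFT,w@UP)),np.linalg.norm(w),"tip sideways mm",70*(w@LEFT)/np.linalg.norm(w))
E
```

```text
273 plate z pct [89.1 90.3 91.6 92.6]
262 plate z pct [67.7 69.9 72.4 73.9]
[161.5 266.5]
brass th 1.8465891465465774 84.8883074737992 tip sideways mm 2.2556436888483993
```

```bash
python3 -m handwheel '[[[0,35,-9,0,0,0,-1],[0,70,-18,0,0,0,-1],[0,95,-25,0,0,0,-1],[0,106,-28,0,0,0,-1],[0,110,-29,0,0,0,-1]]]' 40
python3 - <<'E'
from kin import *
p,r,s=cur();print((p+8*r.apply([0,1,0])).round(1),s["wrist_force"].round(1))
E
```

```text
clock: 9.43
eef_pos: [395.6, -26.8, 81.6]
eef_rot: [-1.31, -0.003, -0.981]
wrist_force: [-0.3, -0.4, 0.2]
finger_gap: 0.3
[397.4 -25.7  73.8] [-0.3 -0.4  0.2]
```

```bash
python3 -m handwheel '[[[-1,3,-1,0,0,0,-1],[-1,6,-1.5,0,0,0,-1],[-1,8.5,-2,0,0,0,-1],[-1,10.5,-2.5,0,0,0,-1],[-1,10.5,-2.5,0,0,0,-1]]]' 40
python3 - <<'E'
from kin import *
p,r,s=cur();print((p+8*r.apply([0,1,0])).round(1),s["wrist_force"].round(1))
E
```

```text
clock: 9.85
eef_pos: [394.6, -26.4, 71.9]
eef_rot: [-1.312, -0.003, -0.979]
wrist_force: [-27.9, -13.3, 32.7]
finger_gap: 0.4
[396.4 -25.3  64.1] [-27.9 -13.3  32.7]
```

```bash
python3 -m handwheel '[[[0,-3,1,0,0,0,-1],[0,-15,4,0,0,0,-1],[0,-45,12,0,0,0,-1],[0,-80,21,0,0,0,-1],[0,-115,30,0,0,0,-1]]]' 40
python3 -m handwheel '[[[0,0,0,0,0,0,-1],[0,0,0,0,0,0,-1]]]' 40
python3 look.py j
python3 - <<'E'
from kin import *
n="scene"
for f in("scene0d.npy","sceneL.npy"):
    P=pts(n,np.load(f))
    q=(P-[HUB[0],HUB[1],0])@SR
    m=(q[...,1]<-175)&(q[...,1]>-228)&(abs(q[...,0]+64)<28)&(P[...,2]>50)&(P[...,2]<105)
    z=P[m][:,2];print(m.sum(),"plate z pct",np.percentile(z,[25,50,75,90]).round(1))
a=cv2.cvtColor(np.load("scene0p.npy"),6);b=cv2.cvtColor(np.load("sceneLp.npy"),6)
sl=(slice(150,310),slice(180,345));cv2.imwrite("pics/diff.png",cv2.resize(cv2.absdiff(a,b)[sl]*3,None,fx=3.5,fy=3.5))
print(cur()[2]["wrist_force"],cur()[2]["clock"])
E
```

```text
clock: 10.27
eef_pos: [393.7, -26.2, 192.8]
eef_rot: [-1.312, -0.004, -0.979]
wrist_force: [-0.2, 0.2, -0.1]
finger_gap: 0.5
clock: 10.43
eef_pos: [394.5, -26.4, 195.0]
eef_rot: [-1.308, -0.008, -0.979]
wrist_force: [0.3, 0.5, 0.0]
finger_gap: 0.2
scene 293 phase -35.25 0.85 -> valve = 0.7 mod 72
  brass px 0 th None
top 387 phase 35.81 0.83 -> valve = 71.8 mod 72
  brass px 0 th None
273 plate z pct [89.1 90.3 91.6 92.6]
261 plate z pct [67.2 69.5 72.  73.3]
[-0.04088311  0.15251554 -0.89173038] 10.5333
```

View pics/j_scene.png

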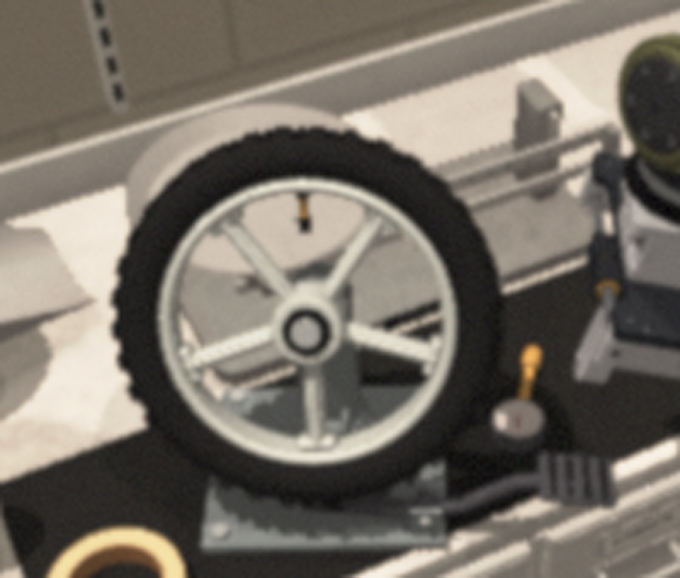

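View pics/diff.png

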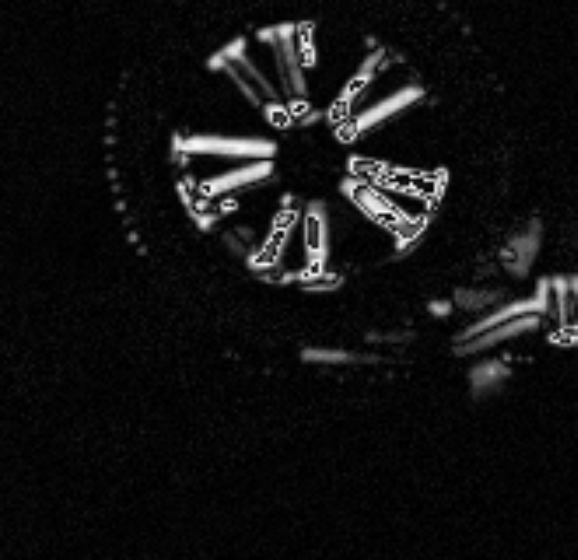

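```bash
python3 -c "
from cell import order;print(order.sign_off())"
```

```text
the job is handed in; nothing more can be done
None
```

I turned the wheel until the valve stood at the top, pressed the brake plate down, withdrew the gripper and handed the job in at about 10.5 s. The sign-off gives no verdict, so the results below are my own measurements.

**Wheel:** I put the shut fingertips into the spoke gap well away from the valve. One continuous push on a single spoke turned the wheel about 120° clockwise. Contact force stayed around 5 to 6 N.

**Valve:** After the brake was on, the spokes put the valve at +0.7° in the scene view and -0.2° in the top view. A direct ray to the valve's brass stem, taken after the first press, gave +1.8°, or about 2 mm sideways. The three readings differ slightly, but all are well inside the 9 mm allowed.

**Brake:** I pressed the plate twice.
- **First press:** this ended at about 11.5 N vertical, with about 12 N sideways as well, 17 N in all. Depth readings showed the plate down about 19 to 20 mm.
- **Second press:** I pressed again for margin. The total force rose sharply to about 45 N, so the lever was probably at its stop. This was harder than I intended, but below the 70 N limit.
- **Final position:** the plate reads about 20 to 21 mm lower by depth, roughly 0.18 rad against the 0.16 needed. Depth is only good to a millimetre or two here, so this is the thinnest margin.

**Surroundings:** Comparing the first and last scene pictures showed changes only in the spokes, the valve, the brake linkage and shadows. The stand, gauge and tape had not moved. The big weight was outside the compared area, but the arm did not go near it. The wrist force read about zero at the end, with the arm clear of everything.

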